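Turn a drawer front over against the bench stop

ROBOT

A 6-joint arm with a two-finger parallel gripper is mounted at the origin on a cart in front of the work surface, level with it; the furniture and walls round the work are solid. World frame = base frame: x ahead of the robot, y to its left, z up, the work surface at z = 0. Lengths are in m, angles in rad, forces in N, time in s.
With the tool pointing down it reaches from about 0.4 to 0.825 m from the base axis. Payload 7 kg.
Tool frame: the origin (TCP) lies at the very end of the fingers, on their centre line; the grasp point (between the pads) lies 19 mm behind it; z points along the fingers, y is the line along which they close (so a half turn about z gives the same grasp; the last joint's range is limited). The gripper opens to 88 mm and grips with 3 to 60 N. Pads are 19 mm wide; open, the fingers measure 130 mm over their backs; the gripper's body (78 mm by 193 mm) begins 47 mm behind the grasp point.
Start: joints at [-1.059, 0.359, 0.012, 0, -1.224, -0.288], TCP at [0.15, -0.658, 0.227] pointing down, gripper open.
Joint ranges: [-3.07, 3.07], [-1.43, 2.12], [-1.02, 1.25], [-3.03, 1.67], [-3.05, -0], [-3.03, 3.03]. Speed limits (rad/s): [2.39, 2.39, 3.01, 3.14, 3.14, 3.14].

INTERFACE

Orientations are given as [roll, pitch, yaw] about the fixed x, y, z axes, in that order (R = Rz(yaw) Ry(pitch) Rx(roll)).
In Python, from station import arm gives the robot as it stands.
- The arm moves only by the tool step_arm, never from a script. Its argument "rows" is a list of rows, each a list of 5 numbers: the shift along the world's x, y, z in m, then the turn about the world's z in rad, then the finger opening in m, from 0 to 0.0876. In form: [[x, y, z, spin, gripper], ...]. A call has 1 to 20 rows; each row is the pose to reach, as a shift and turn from the pose commanded when the call began; what a row does not reach only later rows make up. A row lasts 1/10 s, in which the tool goes at most 50 mm and 8.59 degrees, less where a joint would pass 70% of its speed; a pose out of reach is approached as far as the arm can. A call with a gripper value outside its range is refused whole. The fingers move at their own pace and stop on an object; "newtons" is the grip in N (left out, the last holds). Time passes only in rows, so rows that repeat a pose let the fingers close. It gives the time, the measured TCP pose, the force, the opening and the grip force at its end, in the units of the state.
- arm.get_state(): the state, without advancing time (a new reading comes with each control period).
- arm.grab_frame(name): name is "side" or "top" or "wrist"; returns a dict with "color" (420x560x3 uint8, blue, green, red), "vfov" (degrees; the focal length in pixels is half the picture's height over the tangent of half this angle, whatever the lens; pixels are square), "cx", "cy" (the principal point, pixels), "rvec" (rotation vector, rad) and "tvec" (3), from world to camera coordinates, as OpenCV has them. Camera axes: x right, y down, z forward; pixel columns grow to the right and rows downward; lengths in m; the calibration is good to about 2 mm. A picture is of the moment at which its call begins. There is no depth.
- arm.job_done(): hands the job in; it is judged then, once.
The state is a dict: "t": time; "q": joint angles; "qd": joint speeds; "joint_efforts": joint torques, N m; "eef_pos": TCP position; "ee_rot": TCP orientation; "force": force on the tool from outside, world axes, zero at the start; "moment": the same for the moment, N m; "width": finger opening in m; "gripper_force": force on a finger pad.
Only numpy, scipy, OpenCV 4.12 (cv2) and the standard library are available. Lean on these libraries where they do the work, as an engineer would, in place of code of your own. Each camera call takes 0.05 s, during which the arm holds its last target. There are 200 camera calls.

TASK

Two small drawer fronts lean on the low wooden bench stop, painted side up. Turn the blue one over so that its back can be drilled: push its lower edge in until it stands upright against the stop, then tip its top back towards you so that it comes to lie flat on the bench in front of the stop, bare wood up. Leave the yellow one leaning as it is.

Things in the scene. Friction and masses are not known exactly. Their poses are not given: they have to be found in the camera images.
- blue_front: drawer front, flat board 80x90x12 mm, 0.1 kg: one face blue, its back bare wood with 4 dark holes. Origin at its centre; x along the 80 mm side, up the slope; y along the stop; z out of the blue face. Leans loose at about 38 deg, blue face up: lower edge on the bench about 60 mm before the stop, back on the stop's top edge. Once pushed upright flat on the stop it stands by itself, top 35 mm free
- yellow_front: the same board with a yellow face, same size, axes and lean, not to be disturbed. It leans beside the blue one on either side, their centres 150 to 230 mm apart (the gap between them is 60 mm or more)
- stop: low bench stop of light wood, fixed: upright board 360 mm long (y), 18 mm thick, 45 mm high. Origin at bench level, mid-length, at the foot of its front face (towards the robot). x: square to that face, away from the robot, so the board fills x = 0 to 18 mm; z up. Behind it a 12 mm high base strip with bolt heads (19 mm high) out to x = 54 mm; free above

How it is judged:
On the way:
1. the blue front stands upright against the stop (within 10 degrees), its foot at the stop (angle between blue_front's own z axis and vertical between 1.396 and 1.746 rad and x of blue_front in the frame of stop between -0.025 and 0.02 m and height (world z) of blue_front between 0.03 and 0.05 m and angle between blue_front's own x axis and vertical below 0.2 rad), for 0.2 s.
At the end, for the whole second after the job is handed in: The blue front lies at rest flat on the bench (within 10 degrees), bare wood up, in front of the stop with its centre 30 to 200 mm from the stop's front face and within the stop's length (200 mm of its middle); the yellow front still leans on the stop, within 15 mm and 10 degrees of where it was (angle between blue_front's own z axis and vertical above 2.967 rad and height (world z) of blue_front below 0.016 m and x of blue_front in the frame of stop between -0.2 and -0.03 m and y of blue_front in the frame of stop between -0.2 and 0.2 m and linear speed of blue_front below 0.02 m/s and distance of yellow_front from where it was at the start of the episode below 0.015 m and angle between yellow_front's own z axis and vertical between 0.49 and 0.84 rad); the robot touches nothing.
It fails at once if the yellow front is moved by more than 15 mm (distance of yellow_front from where it was at the start of the episode above 0.015 m).
It also fails if it takes over 32 s, if anything falls off the work surface, if the arm or the gripper's body presses on something with over 40 N, if the wrist force passes 120 N, or if a joint passes its speed limit or range.

## Working session

There is one attempt and no reset: what is moved stays moved. The work goes in short steps, Python scripts to look and compute and a tool call to move; the robot and the scene stay as the last step left them, time stands still between calls to the robot, and variables do not carry over. Pictures are saved under pics/ and viewed, at most 10 in all, crops included, and the job is handed in when it is done.

Besides the shell and the picture viewer there is one more tool, called after ">>>" in YAML: its name, and indented under it one key for each argument. step_arm: Moves the arm, as the interface text tells. Its arguments: {"type":"object","properties":{"rows":{"type":"array"},"newtons":{"type":"number"}},"required":["rows"]}

```bash
mkdir -p pics; cat > h.py <<'E'
import numpy as np, cv2
from station import arm
def cam(f):
    F=210/np.tan(np.radians(f["vfov"])/2)
    K=np.array([[F,0,f["cx"]],[0,F,f["cy"]],[0,0,1]])
    return K,np.array(f["rvec"],float),np.array(f["tvec"],float)
def ray(f,u,v,z):
    K,r,t=cam(f);R=cv2.Rodrigues(r)[0];c=-R.T@t
    d=R.T@np.linalg.inv(K)@np.array([u,v,1.]);return c+d*(z-c[2])/d[2]
E
python3 - <<'E'
from h import *
import pickle
for n in("top","side"):
    f=arm.grab_frame(n);pickle.dump(f,open(n+".pkl","wb"));cv2.imwrite(f"pics/{n}0.png",f["color"]);K,r,t=cam(f);print(n,-cv2.Rodrigues(r)[0].T@t,K[0,0])
s=arm.get_state();print(s["t"],s["eef_pos"],s["ee_rot"])
E
```

```text
top [ 0.37576943 -0.09232052  0.93775247] 542.6435881618899
side [ 0.49472235 -0.77573601  0.56710504] 408.81297849781095
0.1 [ 0.14967932 -0.65773089  0.22571608] [ 3.14008490e+00 -1.35919098e-04 -2.91791003e+00]
```

View pics/top0.png

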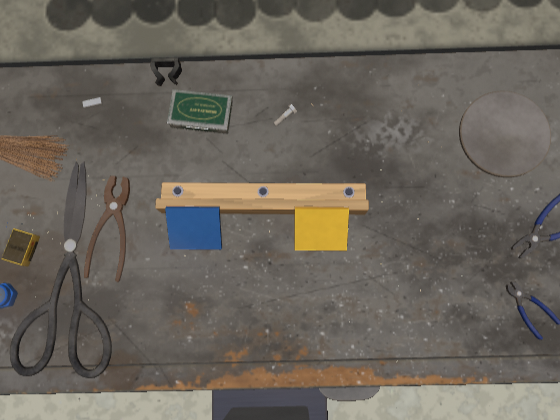

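View pics/side0.png

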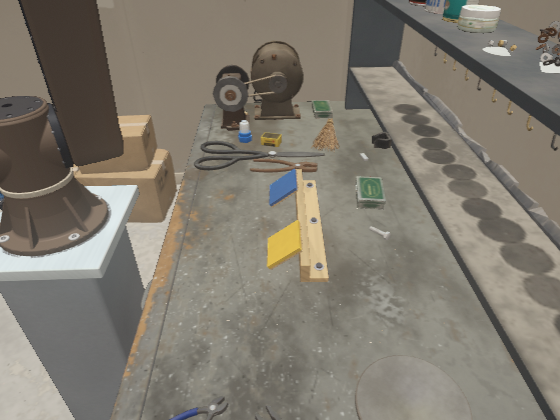

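The top view shows blue on the left at about (167–221, 206–250), yellow at (295–348, 207–251), and the stop at (157–368, 200–213). I'll turn these into positions next.

```bash
python3 - <<'E'
from h import *
import pickle
f=pickle.load(open("top.pkl","rb"));im=f["color"]
hsv=cv2.cvtColor(im,cv2.COLOR_BGR2HSV)
roi=np.zeros(im.shape[:2],np.uint8);roi[195:260,150:375]=255
for n,lo,hi in(("blue",(100,120,60),(125,255,255)),("yel",(22,170,100),(32,255,255))):
    m=cv2.inRange(hsv,lo,hi)&roi
    c=max(cv2.findContours(m,0,2)[0],key=cv2.contourArea)
    b=cv2.boxPoints(cv2.minAreaRect(c));print(n,b.tolist())
    for p in b: print(ray(f,*p,.0095 if p[1]>230 else .0587).round(4))
for p in((157,209),(368,213)): print("stop top front",ray(f,*p,.045).round(4))
cv2.imwrite("pics/c.png",cv2.resize(im[175:265,145:380],None,fx=3.4,fy=3.4,interpolation=cv2.INTER_CUBIC))
E
```

```text
blue [[165.0, 207.0], [221.0, 207.0], [221.0, 248.0], [165.0, 248.0]]
[0.5604 0.1211 0.0587]
[0.5578 0.0277 0.0587]
[0.4958 0.0345 0.0095]
[0.4984 0.1317 0.0095]
yel [[295.0, 209.0], [348.0, 209.0], [348.0, 249.0], [295.0, 249.0]]
[ 0.5511 -0.0948  0.0587]
[ 0.5486 -0.1821  0.0587]
[ 0.4884 -0.1839  0.0095]
[ 0.4908 -0.093   0.0095]
stop top front [0.5603 0.1379 0.045 ]
stop top front [ 0.5436 -0.2164  0.045 ]
```

View pics/c.png

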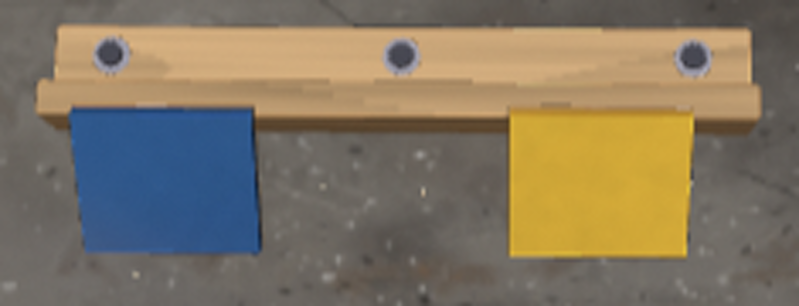

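>>> step_arm:
  rows:
    - [0.05,0.05,0,-0.13,0.04]
    - [0.09,0.09,0,-0.259,0.04]
    - [0.13,0.13,0,-0.259,0.04]
    - [0.165,0.165,0,-0.259,0.04]
    - [0.2,0.2,0,-0.259,0.04]
    - [0.23,0.24,0,-0.259,0.04]
    - [0.255,0.28,0,-0.259,0.04]
    - [0.275,0.32,0,-0.259,0.04]
    - [0.29,0.365,0,-0.259,0.04]
    - [0.3,0.41,0,-0.259,0.04]
    - [0.305,0.46,0,-0.259,0.04]
    - [0.305,0.51,0,-0.259,0.04]
    - [0.305,0.56,0,-0.259,0.04]
    - [0.305,0.61,0,-0.259,0.04]
    - [0.305,0.66,0,-0.259,0.04]
    - [0.305,0.7,0,-0.259,0.04]
    - [0.305,0.735,0,-0.259,0.04]
    - [0.305,0.735,-0.03,-0.259,0.04]
    - [0.305,0.735,-0.07,-0.259,0.04]
    - [0.305,0.735,-0.1,-0.259,0.04]

```text
t: 2.1
eef_pos: [0.4538, 0.0772, 0.1247]
ee_rot: [-3.142, -0.001, 3.107]
force: [0.3, 0.1, -0.8]
width: 0.0402
gripper_force: 0.0
```

>>> step_arm:
  rows:
    - [0,0,-0.04,0,0.04]
    - [0,0,-0.08,0,0.04]
    - [0,0,-0.11,0,0.04]
    - [0,0,-0.12,0,0.04]
    - [0.01,0,-0.12,0,0.04]
    - [0.015,0,-0.12,0,0.04]
    - [0.02,0,-0.12,0,0.04]
    - [0.02,0,-0.12,0,0.04]

```text
t: 2.9
eef_pos: [0.4766, 0.0775, 0.0079]
ee_rot: [3.14, 0.003, 3.106]
force: [-0.3, 0.4, 0.1]
width: 0.04
gripper_force: 0.0
```

```bash
python3 - <<'E'
from h import *
f=arm.grab_frame("top");a=cv2.resize(f["color"][170:300,130:380],None,fx=3.1,fy=3.1)
f=arm.grab_frame("side");cv2.imwrite("pics/d.png",cv2.resize(f["color"][130:290,200:400],None,fx=3.7,fy=3.7,interpolation=cv2.INTER_CUBIC))
cv2.imwrite("pics/dt.png",a)
s=arm.get_state();print(s["eef_pos"],s["force"])
E
```

```text
[0.47528265 0.07698648 0.00737062] [-0.33762442  0.61471765  0.13942175]
```

View pics/d.png

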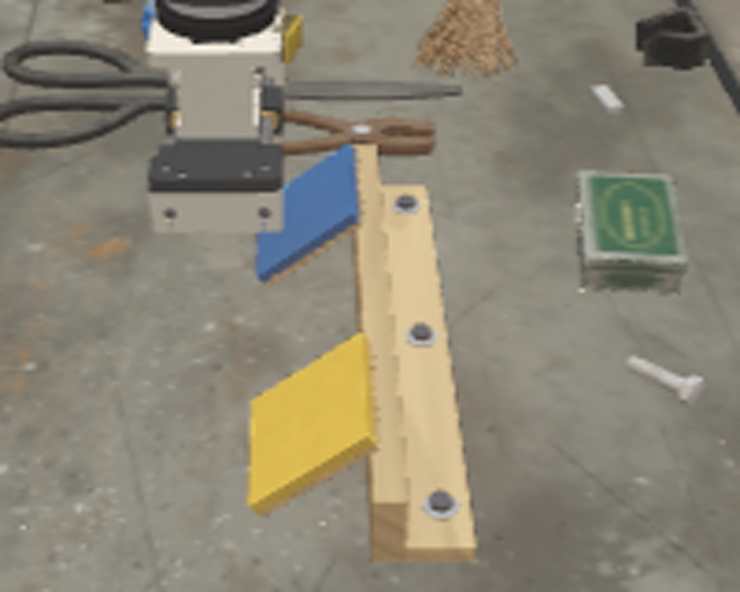

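The finger is low and a few mm short of the blue board's lower edge, and yellow is clear of it. Now I'll push.

>>> step_arm:
  rows:
    - [0.003,0,-0.003,0,0.04]
    - [0.006,0,-0.003,0,0.04]
    - [0.009,0,-0.003,0,0.04]
    - [0.012,0,-0.003,0,0.04]
    - [0.015,0,-0.003,0,0.04]
    - [0.018,-0.001,-0.003,0,0.04]
    - [0.021,-0.001,-0.003,0,0.04]
    - [0.024,-0.001,-0.003,0,0.04]
    - [0.027,-0.001,-0.003,0,0.04]
    - [0.03,-0.001,-0.003,0,0.04]
    - [0.033,-0.001,-0.003,0,0.04]
    - [0.036,-0.001,-0.003,0,0.04]
    - [0.036,-0.001,-0.003,0,0.04]

```text
t: 4.3
eef_pos: [0.5113, 0.076, 0.0036]
ee_rot: [3.141, 0.0, 3.106]
force: [-0.7, 0.2, 0.2]
width: 0.0401
gripper_force: 0.0
```

```bash
python3 - <<'E'
from h import *
f=arm.grab_frame("side");cv2.imwrite("pics/e.png",cv2.resize(f["color"][130:290,200:400],None,fx=3.7,fy=3.7,interpolation=cv2.INTER_CUBIC))
s=arm.get_state();print(s["eef_pos"],s["force"])
E
```

```text
[0.51116712 0.07595176 0.00360116] [-0.76198731  0.40733032  0.63438167]
```

View pics/e.png

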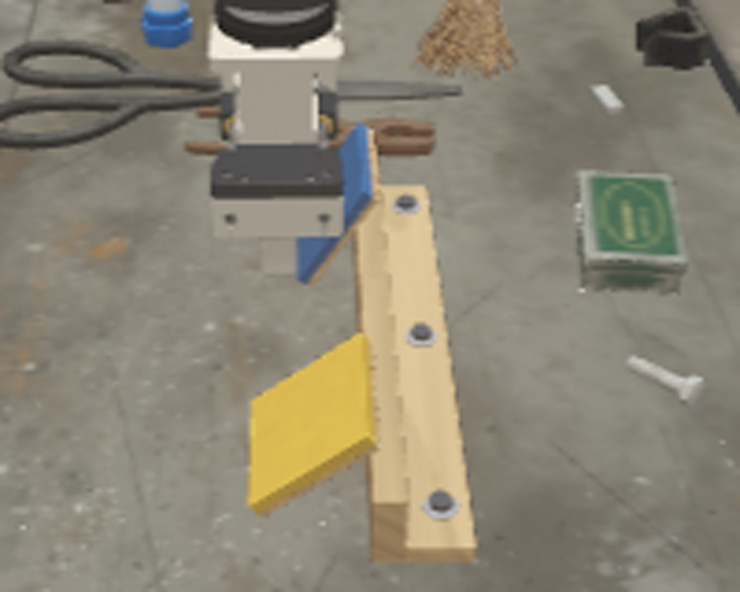

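The board now stands at about 57° and still rests on the stop. I'll raise the finger so the gripper body clears the board's top, then keep pushing.

>>> step_arm:
  rows:
    - [0.002,0,0,0,0.04]
    - [0.002,0,0.009,0,0.04]
    - [0.002,0,0.018,0,0.04]
    - [0.005,0,0.018,0,0.04]
    - [0.008,0,0.018,0,0.04]
    - [0.011,0,0.018,0,0.04]
    - [0.014,0,0.018,0,0.04]
    - [0.016,-0.001,0.018,0,0.04]
    - [0.018,-0.001,0.018,0,0.04]
    - [0.02,-0.001,0.018,0,0.04]
    - [0.022,-0.001,0.018,0,0.04]
    - [0.024,-0.001,0.018,0,0.04]
    - [0.025,-0.001,0.018,0,0.04]
    - [0.025,-0.001,0.018,0,0.04]

```text
t: 5.75
eef_pos: [0.5361, 0.0749, 0.0216]
ee_rot: [3.142, 0.0, 3.106]
force: [-0.7, 0.3, 0.3]
width: 0.0404
gripper_force: 0.2
```

>>> step_arm:
  rows:
    - [0.001,0,0,0,0.04]
    - [0.002,0,0,0,0.04]
    - [0.003,0,0,0,0.04]
    - [0.003,0,0,0,0.04]

```text
t: 6.15
eef_pos: [0.5373, 0.0748, 0.0216]
ee_rot: [-3.141, -0.002, 3.106]
force: [-9.0, 3.3, 4.7]
width: 0.0399
gripper_force: 4.3
```

```bash
python3 - <<'E'
from h import *
f=arm.grab_frame("side");cv2.imwrite("pics/g.png",cv2.resize(f["color"][130:290,200:400],None,fx=3.7,fy=3.7,interpolation=cv2.INTER_CUBIC))
s=arm.get_state();print(s["eef_pos"],s["force"])
E
```

```text
[0.53722782 0.07479665 0.0215612 ] [-8.20699626  4.00158634  4.64394918]
```

View pics/g.png

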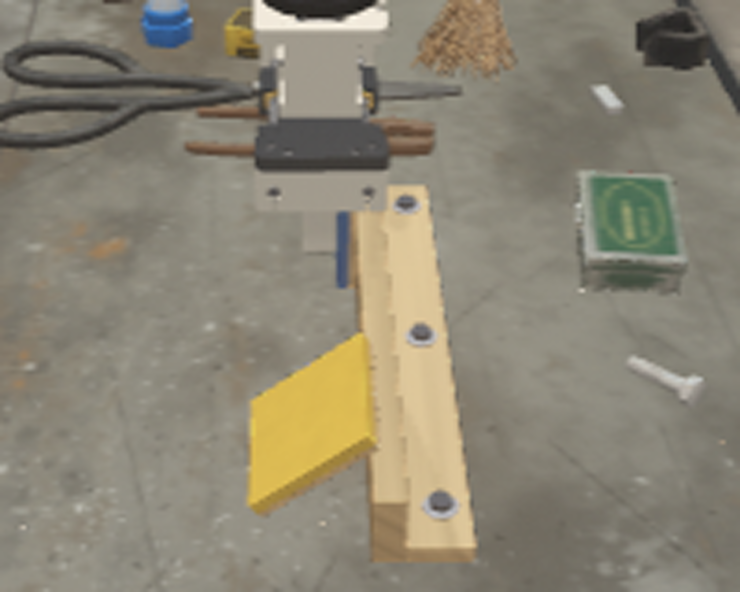

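Blue looks flush: contact force is about 9 N and the foot is at the stop. Next I'll back off, go over the top, and check.

>>> step_arm:
  rows:
    - [-0.003,0,0,0,0.04]
    - [-0.01,0,0,0,0.04]
    - [-0.03,0,0,0,0.04]
    - [-0.05,0,0,0,0.04]
    - [-0.05,0,0.04,0,0.04]
    - [-0.05,0,0.08,0,0.04]
    - [-0.05,0,0.11,0,0.04]
    - [-0.02,0,0.11,0,0.04]
    - [0.02,0,0.11,0,0.04]
    - [0.055,0,0.11,0,0.04]
    - [0.055,0,0.11,0,0.04]

```text
t: 7.3
eef_pos: [0.5974, 0.075, 0.1311]
ee_rot: [-3.141, 0.002, 3.106]
force: [-1.8, 0.4, -1.3]
width: 0.0403
gripper_force: 0.0
```

```bash
python3 - <<'E'
from h import *
f=arm.grab_frame("side");cv2.imwrite("pics/i.png",cv2.resize(f["color"][130:290,200:400],None,fx=3.7,fy=3.7,interpolation=cv2.INTER_CUBIC))
s=arm.get_state();print(s["t"],s["eef_pos"],s["force"])
E
```

```text
7.35 [0.5951091  0.07467887 0.13081647] [-0.30462316  0.58416311 -0.7830135 ]
```

View pics/i.png

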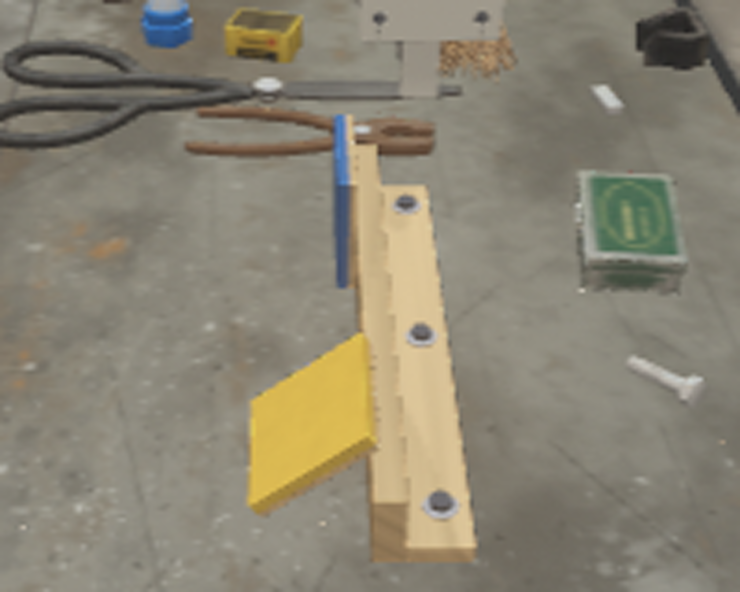

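Blue stands upright by itself and the fingers are behind and above it. I'll lower them and tip it towards me.

>>> step_arm:
  rows:
    - [0,0,-0.03,0,0.04]
    - [0,0,-0.06,0,0.04]
    - [0,0,-0.07,0,0.04]
    - [-0.01,0,-0.07,0,0.04]
    - [-0.02,0,-0.07,0,0.04]
    - [-0.024,0,-0.07,0,0.04]
    - [-0.027,0,-0.07,0,0.04]
    - [-0.03,0,-0.07,0,0.04]
    - [-0.033,0,-0.07,0,0.04]
    - [-0.036,0,-0.07,0,0.04]
    - [-0.039,0,-0.07,0,0.04]
    - [-0.042,0,-0.07,0,0.04]
    - [-0.045,0,-0.07,0,0.04]
    - [-0.048,0,-0.07,0,0.04]
    - [-0.048,0,-0.07,0,0.04]
    - [-0.048,0,-0.03,0,0.04]
    - [-0.048,0,0.01,0,0.04]
    - [-0.048,0,0.05,0,0.04]
    - [-0.048,0,0.07,0,0.04]
    - [-0.048,0,0.07,0,0.04]

```text
t: 9.35
eef_pos: [0.5477, 0.0755, 0.2054]
ee_rot: [3.139, 0.006, 3.107]
force: [-0.5, -0.2, -1.3]
width: 0.0401
gripper_force: 0.0
```

```bash
python3 - <<'E'
from h import *
f=arm.grab_frame("side");cv2.imwrite("pics/j.png",cv2.resize(f["color"][130:290,200:400],None,fx=3.7,fy=3.7,interpolation=cv2.INTER_CUBIC))
s=arm.get_state();print(s["t"],s["eef_pos"],s["force"])
E
```

```text
9.4 [0.54654211 0.07522392 0.20317715] [-0.56446881 -0.07216025 -1.29768023]
```

View pics/j.png

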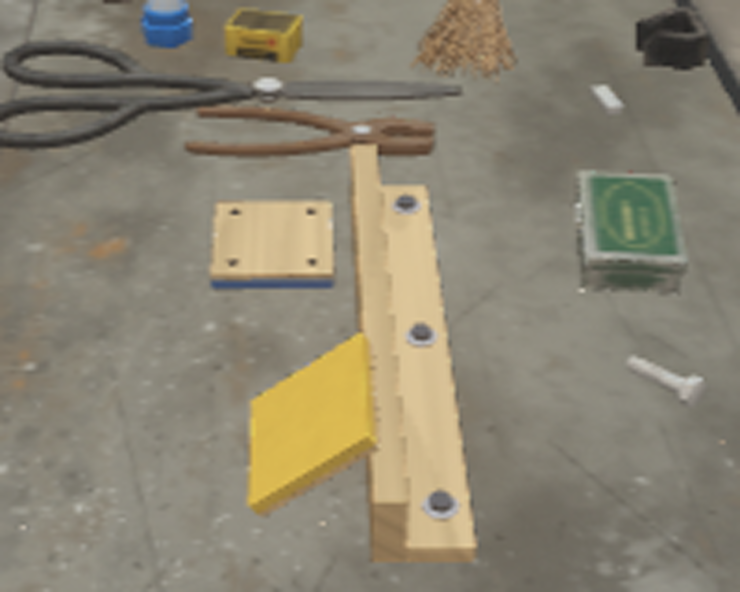

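The blue front lies flat with bare wood and its four holes up, in front of the stop. Yellow is unmoved and the gripper is clear, so I'm handing in.

```bash
python3 -c "
from station import arm
print(arm.job_done())"
```

```text
the job is handed in; nothing more can be done
None
```

The blue front was stood upright against the stop, then tipped back to lie flat in front of it with bare wood up. The yellow front is still leaning as it was, and the job is handed in (no verdict was returned).

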